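Bring a lens over the shelf rail into the test socket

TASK

Get the short black lens ready for testing: on the display shelf, lift it up clear of the front rail before drawing it forward, without touching the rail with it, then set it down gently, upright, in the black test socket while the chrome collar is still open, and let go of it. Then swing the chrome collar fully shut round the lens. Leave the tall lens, the blower and the two filters where they are.

Things in the scene. Friction and masses are not known exactly. Their poses are not given: they have to be found in the camera images.
- lens_center (a point): centre (half-way up) of the short black prime lens, a loose round thing standing upright on the shelf between or beside its taller neighbours. 85 mm tall, origin 42.5 mm above its foot; z is its axis, upward. The ribbed lower ring is 62 mm in diameter up to 30 mm above the foot (the last 3 mm taper to 56 mm at the foot); from 33 mm up to the top the barrel is a plain 56 mm cylinder, where it can be gripped from above, jaws closing along the shelf's y. 0.22 to 0.36 kg
- lens: the same lens as a body; origin at the centre of its foot
- shelf: fixed low wooden display shelf, open above, front towards the robot (-x of its frame), origin on the counter under its middle, z up. Board 140 mm deep (x) by 360 mm wide (y), its top 50 mm above the counter. Back panel at x = +60 to +70 mm rises to 110 mm above the counter, end walls at y = +-174 to +-180 mm rise to 80 mm. Three things stand on the board close to x = 0, at y near -120, 0 and +120 mm, in any order, each within 6 mm
- rail: fixed metal retaining rail along the shelf's front edge, 360 mm long (y), 8 mm thick (x); origin at the middle of its top edge, 80 mm above the counter and 30 mm above the board, at x = -66 mm of the shelf
- seat (a point): centre of the flat floor on which the lens stands in the test socket, 12 mm above the counter; z up, axes those of the socket. The socket is a black disc of 124 mm diameter fixed on the counter; round the floor runs a low rim of 74 mm inner and 86 mm outer diameter, 6 mm high above the floor
- collar_hinge (a point): the vertical hinge axis of the chrome collar, at x = -51 mm, y = 0 of the socket, 29 mm above the counter; the hinge pin is 16 mm in diameter
- post_top (a point): centre of the top end of the chrome thumb post on the collar's free end: an upright round post of 12 mm diameter, its top 85 mm above the counter, its foot at 22 mm, 107 mm from the hinge axis. The collar itself is a half ring (inner radius 39.5 mm, outer 47.5 mm, from 22 to 36 mm above the counter) that lies round the seat's -y half when shut
- collar (a joint): angle of the collar about its upright hinge, 0 = fully shut (a stop; the post then lies 56 mm from the seat's centre along the socket's +x), growing to 1.6 rad as it opens, the post swinging towards the socket's -y (clockwise seen from above). Starts at 1.1 to 1.5. A little friction holds it where it is left; pushing the post sideways takes about 0.6 N
- zoom_center (a point): centre of the tall black lens on the shelf, 58 mm in diameter, 135 mm tall; a bystander
- blower_center (a point): centre of the hard red plastic blower standing nozzle up on the shelf, 56 mm in diameter, 140 mm tall; a bystander
- filter_a_center (a point): centre of a filter ring with frosted glass lying on the counter beyond the socket, 78 mm in diameter, 8 mm thick; a bystander
- filter_b_center (a point): the other filter ring, alike, lying before the shelf; a bystander
- socket: the test socket's body (with its collar); origin on the counter under the seat's centre, axes as the seat's
Things that resemble listed ones, but are neither listed nor needed, are in the scene too. What is shaped like the socket but blue or purple is not meant.

How it is judged (in metres and radians):
On the way, in this order (a step that is already met when the one before it is completed fails the run):
1. the lens is lifted so that its foot is above the top of the rail while its middle is still behind the rail, over the shelf (z of lens_center in the frame of rail above 0.0425 m and x of lens_center in the frame of rail above 0.005 m and angle between lens_center's own z axis and vertical below 0.5 rad), for 0.05 s.
2. the lens stands upright on the socket's floor inside its rim, let go, with the collar still open (over 0.6 rad) (horizontal distance between lens_center and seat below 0.009 m and z of lens_center in the frame of seat between 0.038 and 0.046 m and angle between lens_center's own z axis and vertical below 0.1 rad and contact force between lens and the fingers below 0.1 N and value of joint collar above 0.6 rad), for 0.2 s.
3. the collar is shut (within 0.1 rad) with the lens still standing in the socket (horizontal distance between lens_center and seat below 0.009 m and z of lens_center in the frame of seat between 0.038 and 0.046 m and angle between lens_center's own z axis and vertical below 0.1 rad and contact force between lens and the fingers below 0.1 N and value of joint collar below 0.1 rad), for 0.2 s.
At the end, for the whole second after the job is handed in: The lens stands upright (within 0.1 rad) on the socket's floor inside the rim (axis within 9 mm of the seat's), at rest and released; the collar is within 0.1 rad of shut; the tall lens, the blower and both filters are within 20 mm of where they began (all of step 3 and linear speed of lens below 0.02 m/s and distance of each of zoom_center, blower_center, filter_a_center, filter_b_center from where it was at the start of the episode below 0.02 m); the robot touches nothing.
It fails at once if the lens is dropped (it falls free, faster than 0.45 m/s, that is from over about 10 mm) (contact force between lens and the fingers below 0.01 N and linear speed of lens above 0.45 m/s).
It fails at once if the lens touches the rail (over 0.5 N) (contact force between lens and rail above 0.5 N).
It fails at once if the lens is slammed down: it meets the socket with over 45 N (contact force between lens and socket above 45 N).
It fails at once if the tall lens, the blower or a filter is moved by more than 20 mm (not (distance of each of zoom_center, blower_center, filter_a_center, filter_b_center from where it was at the start of the episode below 0.02 m)).
It also fails if it takes over 56 s, if anything falls off the work surface, if the arm or the gripper's body presses on something with over 40 N, if the wrist force passes 120 N, or if a joint passes its speed limit or range.

ROBOT

A 7-joint arm with a two-finger parallel gripper is mounted at the origin on the work surface. World frame = base frame: x ahead of the robot, y to its left, z up, the work surface at z = 0. Lengths are in mm, angles in rad, forces in N, time in s.
With the tool pointing down it reaches from about 400 to 875 mm from the base axis. Payload 4.4 kg.
Tool frame: the origin (TCP) lies at the very end of the fingers, on their centre line; the grasp point (between the pads) lies 19 mm behind it (ctrl.grip_point_offset is the distance from the TCP to the grasp point, in mm); z points along the fingers, y is the line along which they close (so a half turn about z gives the same grasp; the last joint's range is limited). The gripper opens to 85 mm and grips with 20 to 120 N. Pads are 22 mm wide; open, the fingers measure 114 mm over their backs; the gripper's body (76 mm by 85 mm) begins 54 mm behind the grasp point. The pads swing forward as they close: fully open they stand 13 mm farther back than shut.
Start: joints at [-0.066, 0.628, 0.038, 1.517, -0.027, 0.996, -0.02], TCP at [650.014, 0.027, 231.313] pointing down, gripper open.
Joint ranges: [-3.06, 3.06], [-0.37, 2.12], [-1.25, 1.32], [0.18, 2.47], [-1.1, 4.24], [0.23, 1.98], [-2.94, 2.94]. Speed limits (rad/s): [2.57, 2.57, 3.14, 3.14, 3.14, 3.14, 3.14].

INTERFACE

Orientations are given as [roll, pitch, yaw] about the fixed x, y, z axes, in that order (R = Rz(yaw) Ry(pitch) Rx(roll)).
In Python, from cell import ctrl gives the robot as it stands.
- The arm moves only by the tool jog_arm, never from a script. Its argument "increments" is one flat list of numbers, 7 for each row, row after row: the finger opening in cm, from 0 to 8.54, then the shift along the tool's x, y, z in cm, then the turn, a rotation vector about the tool's x, y, z in degrees. In form: [fingers, x, y, z, rx, ry, rz, fingers, x, y, z, rx, ry, rz, ...]. A call has 1 to 20 rows; each row is the pose to reach, as a shift and turn from the pose commanded when the call began, along the tool's axes at that moment; what a row does not reach only later rows make up. A row lasts 1/10 s, in which the tool goes at most 50 mm and 8.59 degrees, less where a joint would pass 70% of its speed; a pose out of reach is approached as far as the arm can. A call with a gripper value outside its range is refused whole. The fingers move at their own pace and stop on an object; the grip force is fixed at half the most. Time passes only in rows, so rows that repeat a pose let the fingers close. It gives the time, the measured TCP pose, the force, the opening and the grip force at its end, in the units of the state.
- ctrl.read_state(): the state, without advancing time (a new reading comes with each control period).
- ctrl.get_image(name): name is "scene" or "side" or "wrist"; returns the picture (480x640x3 uint8, red, green, blue); there is no depth.
- ctrl.camera_params(name): a dict with "fx", "fy", "cx", "cy" (pixels), "extrinsics" (4x4, takes a point from world to camera coordinates). Camera axes: x right, y down, z forward; pixel columns grow to the right and rows downward; lengths in mm; the calibration is good to about 2 mm. The wrist camera is an equidistant fisheye: a pixel r from the principal point sees the ray r / f radians off the axis. A picture is of the moment at which its call begins: read the wrist's pose just before it. camera_params takes no time and is no camera call; for the wrist camera it gives the pose at the moment of the call.
- ctrl.finish_job(): hands the job in; it is judged then, once.
The state is a dict: "clock": time; "qpos": joint angles; "qd": joint speeds; "tau": joint torques, N m; "eef_pos": TCP position; "tool_rot": TCP orientation; "force": force on the tool from outside, world axes, zero at the start; "torque": the same for the moment, N m; "width": finger opening in mm; "gripper_force": force on a finger pad.
Only numpy, scipy, OpenCV 4.12 (cv2) and the standard library are available. Lean on these libraries where they do the work, as an engineer would, in place of code of your own. Each camera call takes 0.05 s, during which the arm holds its last target. There are 200 camera calls.

## Working session

There is one attempt and no reset: what is moved stays moved. The work goes in short steps, Python scripts to look and compute and a tool call to move; the robot and the scene stay as the last step left them, time stands still between calls to the robot, and variables do not carry over. Pictures are saved under pics/ and viewed, at most 10 in all, crops included, and the job is handed in when it is done.

Besides the shell and the picture viewer there is one more tool, called after "Call:" by a JSON object that holds its "fn" and its "kwargs", one argument or row to a line. jog_arm: Moves the arm, as the interface text tells. Its arguments: {"type":"object","properties":{"increments":{"type":"array","items":{"type":"number"}}},"required":["increments"]}

```bash
mkdir -p pics; ls; python3 - <<'E'
from cell import ctrl
import cv2,numpy as np
s=ctrl.read_state(); print({k:np.round(v,3).tolist() for k,v in s.items()})
print(ctrl.grip_point_offset)
for n in ["scene","side","wrist"]:
    p=ctrl.camera_params(n); print(n,[round(p[k],1) for k in("fx","fy","cx","cy")],np.round(p["extrinsics"],3).tolist())
    im=ctrl.get_image(n); cv2.imwrite(f"pics/{n}0.png",im[:,:,::-1])
E
```

```text
pics
{'clock': 0.0, 'qpos': [-0.066, 0.629, 0.038, 1.518, -0.027, 0.996, -0.02], 'qd': [0.0, -0.001, -0.001, 0.001, -0.001, -0.001, 0.0], 'tau': [-0.001, -56.341, 1.226, -19.345, 0.011, 0.011, -0.0], 'eef_pos': [649.385, 0.006, 230.414], 'tool_rot': [-3.14, 0.0, 1.571], 'force': [-0.064, 0.418, 0.348], 'torque': [0.055, -0.01, -0.041], 'gripper_force': 0.0, 'width': 85.272}
18.700000000000003
scene [543.3, 543.3, 310.9, 240.4] [[0.715, 0.699, 0.002, -375.849], [0.594, -0.607, -0.527, -245.929], [-0.367, 0.378, -0.85, 1308.865], [0.0, 0.0, 0.0, 1.0]]
side [458.4, 458.4, 315.2, 241.6] [[-0.994, -0.105, 0.019, 508.616], [-0.088, 0.709, -0.7, 111.777], [0.06, -0.698, -0.714, 909.24], [0.0, 0.0, 0.0, 1.0]]
wrist [371.6, 371.6, 319.3, 240.8] [[1.0, -0.0, -0.002, -648.168], [0.0, -0.963, 0.271, -36.411], [-0.002, -0.271, -0.963, 378.749], [0.0, 0.0, 0.0, 1.0]]
```

View pics/scene0.png

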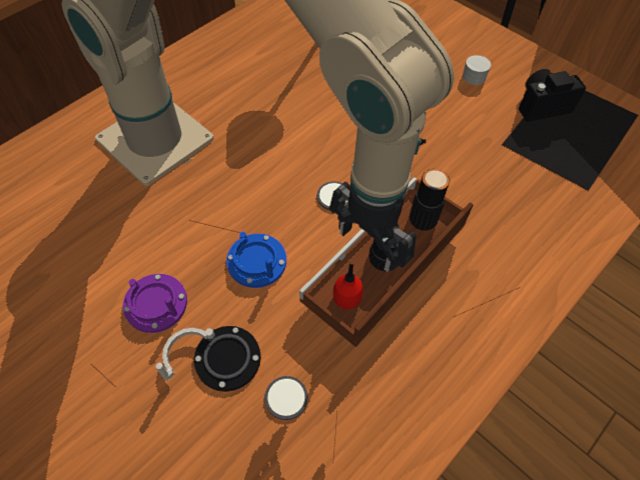

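View pics/side0.png

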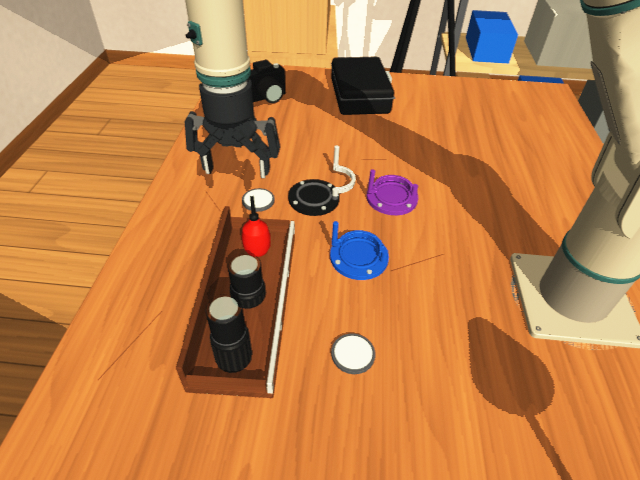

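View pics/wrist0.png

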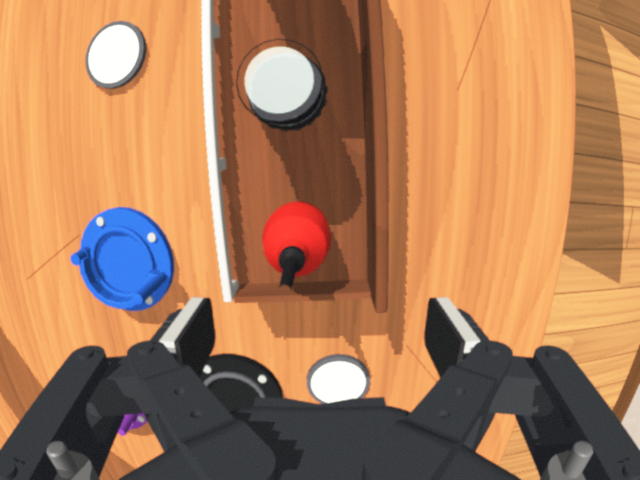

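Scene: the blower is at the shelf's -y end (348,290), the short lens in the middle (under the gripper, 385,252) and the tall lens at the +y end (433,195). The black socket is at (227,357), with its open collar hinged near (209,334) and the post near (165,370). Side: short lens top at (245,266), tall lens top at (224,310), socket at (314,195), post top near (337,150).

```bash
cat > h.py <<'E'
import numpy as np,cv2
def ray(p,uv):
    E=np.array(p["extrinsics"]);R,t=E[:3,:3],E[:3,3]
    x=(uv[0]-p["cx"])/p["fx"];y=(uv[1]-p["cy"])/p["fy"]
    return -R.T@t,R.T@np.array([x,y,1.])
def fray(p,uv):
    E=np.array(p["extrinsics"]);R,t=E[:3,:3],E[:3,3]
    x=(uv[0]-p["cx"])/p["fx"];y=(uv[1]-p["cy"])/p["fy"];r=np.hypot(x,y)+1e-12
    return -R.T@t,R.T@np.array([np.sin(r)*x/r,np.sin(r)*y/r,np.cos(r)])
def onz(cr,z):
    c,d=cr; return (c+d*(z-c[2])/d[2])[:2]
def two(a,b):
    (c1,d1),(c2,d2)=a,b
    s=np.linalg.lstsq(np.c_[d1,-d2],c2-c1,rcond=None)[0]
    p,q=c1+s[0]*d1,c2+s[1]*d2
    return (p+q)/2,np.linalg.norm(p-q)
E
python3 - <<'E'
from h import *
from cell import ctrl
S=ctrl.camera_params("side");C=ctrl.camera_params("scene")
side=cv2.imread("pics/side0.png");sc=cv2.imread("pics/scene0.png")
# grey tops in side view
m=cv2.inRange(side,(90,100,90),(190,200,190))
for n,(x0,y0,x1,y1),z in(("short",(222,245,270,285),135),("zoom",(200,290,245,325),185)):
    c=max(cv2.findContours(m[y0:y1,x0:x1],0,1)[0],key=cv2.contourArea)
    w=np.array([onz(ray(S,q+[x0,y0]),z) for q in c[:,0]+0.])
    print(n,cv2.contourArea(c),cv2.boundingRect(c),np.round(cv2.minEnclosingCircle(w.astype(np.float32)),1) if 0 else cv2.minEnclosingCircle(w.astype(np.float32)))
# rail: white pixels
hsv=cv2.cvtColor(side,cv2.COLOR_BGR2HSV);m=cv2.inRange(hsv,(0,0,170),(180,45,255))
pts=[]
for r in range(235,385,5):
    xs=np.where(m[r,255:300])[0]
    if len(xs): pts.append((r,xs.min()+255,xs.max()+255))
print(pts[::5])
w=np.array([onz(ray(S,((a+b)/2,r)),80) for r,a,b in pts])
print("rail",np.polyfit(w[:,1],w[:,0],1),w[0],w[-1])
a=cv2.resize(side[135:225,275:375],(800,720)[:2],interpolation=cv2.INTER_CUBIC)
cv2.imwrite("pics/mosaic.png",np.vstack([cv2.resize(side[140:220,280:375],(475,400)[:2],interpolation=2)[:300],np.zeros((0,475,3),np.uint8)]) if 0 else np.hstack([cv2.resize(side[140:220,280:360],(400,400),interpolation=2),cv2.resize(sc[320:400,150:230],(400,400),interpolation=2)]))
cv2.imwrite("pics/mos2.png",cv2.resize(sc[310:410,145:275],(780,600),interpolation=2))
E
```

```text
short 81.0 (9, 10, 27, 20) ((623.9716796875, 107.68180847167969), 22.651376724243164)
zoom 486.5 (9, 7, 29, 23) ((621.2093505859375, 234.54476928710938), 20.453510284423828)
[(235, np.int64(289), np.int64(291)), (260, np.int64(286), np.int64(288)), (285, np.int64(282), np.int64(284)), (310, np.int64(278), np.int64(281)), (335, np.int64(275), np.int64(278)), (360, np.int64(271), np.int64(274))]
rail [-4.31558870e-02  5.64064574e+02] [565.8265274  -26.69773889] [552.0316407 283.1157121]
```

View pics/mosaic.png

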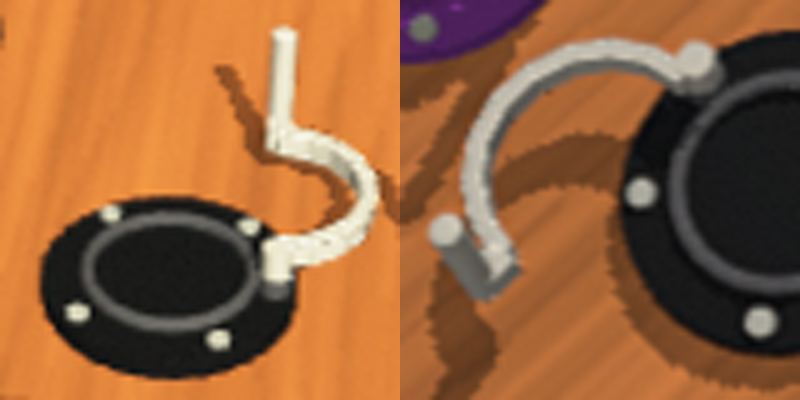

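View pics/mos2.png

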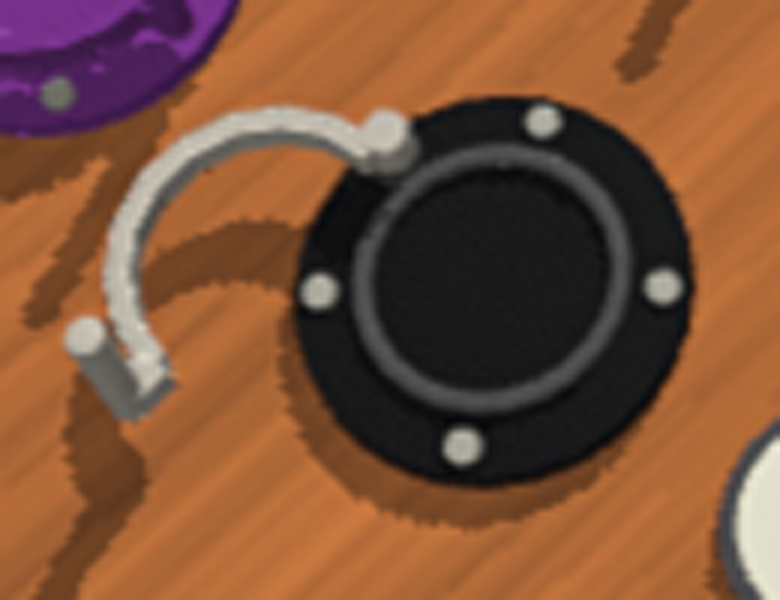

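Mosaics (side ×5, scene ×6): seat rim centre at side (314.4,194.1) and scene (226.8,356.3); hinge pin top at side (335.4,188.8) and scene (209.3,331.7); post top at side (336.9,146.4) and scene (158.9,365.9).

```bash
python3 - <<'E'
from h import *
from cell import ctrl
S=ctrl.camera_params("side");C=ctrl.camera_params("scene")
for n,a,b,z in(("rim",(314.4,194.1),(226.8,356.3),18),("hinge",(335.4,188.8),(209.3,331.7),38),("post",(336.9,146.4),(158.9,365.9),85)):
    print(n,np.round(onz(ray(S,a),z),1),np.round(onz(ray(C,b),z),1),two(ray(S,a),ray(C,b)))
side=cv2.imread("pics/side0.png")
print(side[262:272:3,228:266:3].tolist()[1])
# rim circle fit via grey ring in scene / side: outer black disc at z~12
sc=cv2.imread("pics/scene0.png")
for n,P,im,(x0,y0,x1,y1),z in(("sc",C,sc,(190,322,262,394),12),("sd",S,side,(285,176,342,218),12)):
    g=im[y0:y1,x0:x1].max(2); m=(g<48).astype(np.uint8)*255
    m=cv2.morphologyEx(m,cv2.MORPH_OPEN,np.ones((3,3)))
    c=max(cv2.findContours(m,0,1)[0],key=cv2.contourArea)
    w=np.array([onz(ray(P,q+[x0,y0]),z) for q in c[:,0]+0.])
    print(n,cv2.minEnclosingCircle(w.astype(np.float32)), cv2.fitEllipse(w.astype(np.float32)))
E
```

```text
rim [ 538.3 -232.6] [ 543.6 -240.9] (array([ 540.00196311, -240.19012617,   11.0848661 ]), np.float64(2.1741364399293497))
hinge [ 489.3 -234.1] [ 491.9 -235.3] (array([ 490.19205241, -235.2866455 ,   36.47885453]), np.float64(1.968821427197881))
post [ 495.8 -338.9] [ 498.3 -342.6] (array([ 496.46406725, -342.59160389,   82.2025461 ]), np.float64(1.2139652996409254))
[[21, 31, 53], [112, 140, 155], [154, 184, 193], [156, 186, 193], [155, 185, 191], [153, 183, 192], [155, 185, 192], [153, 184, 189], [154, 184, 191], [153, 184, 190], [33, 65, 124], [28, 50, 96], [33, 66, 131]]
sc ((539.5126953125, -239.19912719726562), 36.68326187133789) ((539.70166015625, -239.28729248046875), (71.02482604980469, 71.89518737792969), 142.40341186523438)
sd ((541.1295776367188, -241.9191436767578), 36.29914474487305) ((541.1884155273438, -241.6164093017578), (63.91477966308594, 71.21984100341797), 97.5770263671875)
```

```bash
python3 - <<'E'
from h import *
from cell import ctrl
S=ctrl.camera_params("side")
side=cv2.imread("pics/side0.png")
m=cv2.inRange(side,(95,110,110),(215,215,215))
for n,(x0,y0,x1,y1),z in(("short",(225,248,268,285),135),("zoom",(200,290,245,330),185)):
    cs=cv2.findContours(m[y0:y1,x0:x1],0,1)[0];c=max(cs,key=cv2.contourArea)
    w=np.array([onz(ray(S,q+[x0,y0]),z) for q in c[:,0]+0.]).astype(np.float32)
    print(n,cv2.boundingRect(c),cv2.minEnclosingCircle(w),cv2.fitEllipse(w))
E
```

```text
short (6, 7, 27, 20) ((623.7362060546875, 107.7831802368164), 22.296340942382812) ((623.9528198242188, 107.67894744873047), (42.52240753173828, 43.15857696533203), 151.43601989746094)
zoom (9, 7, 29, 23) ((621.7921752929688, 234.99386596679688), 20.425432205200195) ((621.4456176757812, 234.6872100830078), (38.50201416015625, 39.143917083740234), 41.5468635559082)
```

Call:
{"fn": "jog_arm", "kwargs": {
  "increments": [8.5,2,-0.5,-1,0,0,-8,8.5,4,-1,-1,0,0,-16,8.5,6,-1.5,-1,0,0,-24,8.5,8,-2,-1,0,0,-32,8.5,10,-2.5,-1,0,0,-40,8.5,10.77,-2.54,-1,0,0,-48,8.5,10.77,-2.54,-1,0,0,-56,8.5,10.77,-2.54,-1,0,0,-64,8.5,10.77,-2.54,-1,0,0,-72,8.5,10.77,-2.54,-1,0,0,-80,8.5,10.77,-2.54,-1,0,0,-88,8.5,10.77,-2.54,-1,0,0,-92.5,8.5,10.77,-2.54,0,0,0,-92.5,8.5,10.77,-2.54,0,0,0,-92.5,8.5,10.77,-2.54,0,0,0,-92.5]
}}

```text
clock: 1.65
eef_pos: [624.2, 107.5, 230.5]
tool_rot: [-3.141, -0.001, -3.099]
force: [-0.7, -0.6, -0.6]
width: 85.1
gripper_force: 0.0
```

```bash
python3 - <<'E'
from cell import ctrl
import cv2,numpy as np
s=ctrl.read_state(); print({k:np.round(s[k],3).tolist() for k in("clock","qpos","eef_pos","tool_rot","force")})
np.save("w1.npy",ctrl.camera_params("wrist")["extrinsics"])
cv2.imwrite("pics/w1.png",ctrl.get_image("wrist")[:,:,::-1])
E
```

```text
{'clock': 1.65, 'qpos': [0.021, 0.63, -0.396, 1.558, 0.272, 1.01, 1.161], 'eef_pos': [624.174, 107.526, 230.538], 'tool_rot': [-3.141, -0.001, -3.099], 'force': [-0.746, -0.62, -0.551]}
```

View pics/w1.png

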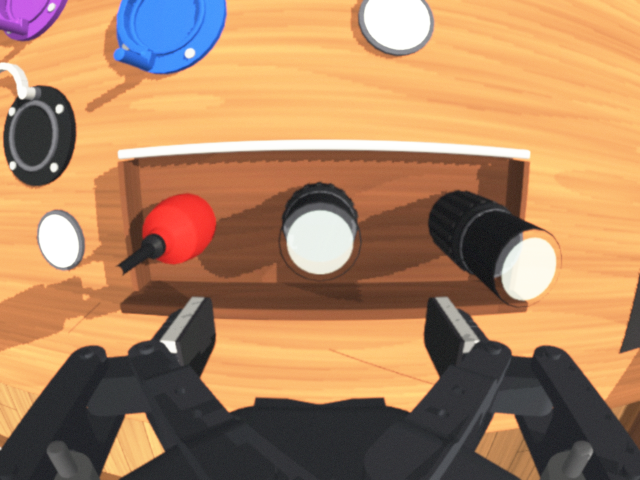

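Wrist: the short lens top disc is centred near (320,240), between blower (180,228) and tall lens (528,268); the rail is the white line at row ~150. The fingers are aligned with the shelf's y.

```bash
python3 - <<'E'
from h import *
from cell import ctrl
P=ctrl.camera_params("wrist");P["extrinsics"]=np.load("w1.npy")
im=cv2.imread("pics/w1.png")
m=cv2.inRange(im,(150,150,150),(255,255,255))
x0,y0,x1,y1=270,170,370,290
c=max(cv2.findContours(m[y0:y1,x0:x1],0,1)[0],key=cv2.contourArea)
w=np.array([onz(fray(P,q+[x0,y0]),135) for q in c[:,0]+0.]).astype(np.float32)
print(cv2.boundingRect(c),cv2.minEnclosingCircle(w),cv2.fitEllipse(w))
w=[]
for u in range(140,510,10):
    r=np.where(m[130:165,u])[0]
    w.append(onz(fray(P,(u,130+r.min())),80)); 
w=np.array(w);print("rail front edge",np.polyfit(w[:,1],w[:,0],1))
b=cv2.inRange(cv2.cvtColor(im,cv2.COLOR_BGR2HSV),(0,180,120),(8,255,255));c=max(cv2.findContours(b,0,1)[0],key=cv2.contourArea)
(u,v),r=cv2.minEnclosingCircle(c);print("blower",onz(fray(P,(u,v)),85))
E
```

```text
(17, 40, 67, 64) ((622.234130859375, 106.38054656982422), 22.656864166259766) ((622.5611572265625, 106.35609436035156), (43.8226203918457, 44.07317352294922), 8.490994453430176)
rail front edge [-4.37054595e-02  5.59210432e+02]
blower [629.65679009 -10.873334  ]
```

Call:
{"fn": "jog_arm", "kwargs": {
  "increments": [8.5,0.12,-0.06,2,0,0,0,8.5,0.12,-0.06,4,0,0,0,8.5,0.12,-0.06,6,0,0,0,8.5,0.12,-0.06,8,0,0,0,8.5,0.12,-0.06,10,0,0,0,8.5,0.12,-0.06,11.5,0,0,0,8.5,0.12,-0.06,12.5,0,0,0,8.5,0.12,-0.06,13.35,0,0,0,8.5,0.12,-0.06,13.35,0,0,0,8.5,0.12,-0.06,13.35,0,0,0]
}}

```text
clock: 2.7
eef_pos: [623.8, 107.3, 98.3]
tool_rot: [3.141, 0.001, -3.098]
force: [0.7, -1.5, -0.0]
width: 85.1
gripper_force: 0.0
```

Call:
{"fn": "jog_arm", "kwargs": {
  "increments": [5,0,0,0,0,0,0,5,0,0,0,0,0,0,5,0,0,0,0,0,0,5,0,0,0,0,0,0,5,0,0,0,0,0,0,5,0,0,0,0,0,0,5,0,0,0,0,0,0,5,0,0,0,0,0,0,5,0,0,0,0,0,0,5,0,0,0,0,0,0]
}}

```text
clock: 3.7
eef_pos: [624.1, 107.4, 98.8]
tool_rot: [3.141, 0.002, -3.098]
force: [-0.6, 0.7, 6.0]
width: 54.1
gripper_force: 63.3
```

Call:
{"fn": "jog_arm", "kwargs": {
  "increments": [5,0,0,-0.3,0,0,0,5,0,0,-0.8,0,0,0,5,0,0,-1.6,0,0,0,5,0,0,-2.6,0,0,0,5,0,0,-3.6,0,0,0,5,0,0,-4.6,0,0,0,5,0,0,-5.6,0,0,0,5,0,0,-6.6,0,0,0,5,0,0,-7.2,0,0,0,5,0,0,-7.5,0,0,0,5,0,0,-7.5,0,0,0,5,0,0,-7.5,0,0,0,5,0,0,-7.5,0,0,0]
}}

```text
clock: 5.0
eef_pos: [623.1, 107.0, 172.2]
tool_rot: [-3.141, -0.001, -3.098]
force: [-0.2, 0.5, -4.2]
width: 54.5
gripper_force: 63.7
```

```bash
python3 - <<'E'
from cell import ctrl
import cv2,numpy as np
s=ctrl.read_state(); print({k:np.round(s[k],3).tolist() for k in("clock","qpos","eef_pos","tool_rot","force","width","gripper_force")})
np.save("w2.npy",ctrl.camera_params("wrist")["extrinsics"])
w=ctrl.get_image("wrist")[:,:,::-1]; d=ctrl.get_image("side")[:,:,::-1]
cv2.imwrite("pics/w2.png",w);cv2.imwrite("pics/s2.png",d)
cv2.imwrite("pics/m2.png",np.hstack([cv2.resize(w,(400,300)),cv2.resize(d[120:390,150:450],(400,300))]))
E
```

```text
{'clock': 5.0, 'qpos': [0.01, 0.691, -0.376, 1.621, 0.306, 0.889, 1.133], 'eef_pos': [623.059, 106.967, 172.231], 'tool_rot': [-3.141, -0.001, -3.098], 'force': [-0.249, 0.497, -4.238], 'width': 54.522, 'gripper_force': 63.682}
```

View pics/m2.png

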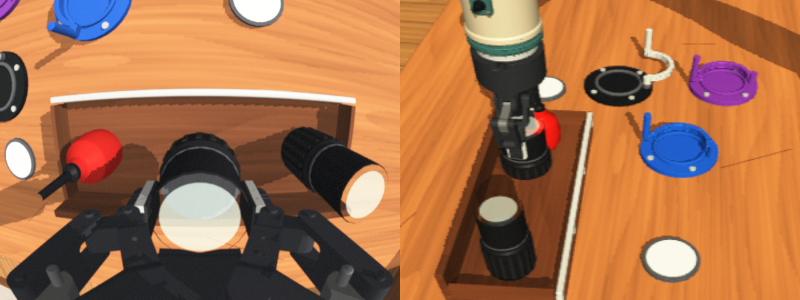

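The lens is held upright and is above the rail while still over the shelf. Next I draw it forward, then move it across to the socket.

Call:
{"fn": "jog_arm", "kwargs": {
  "increments": [5,1,0,0,0,0,0,5,3,0,0,0,0,0,5,5,0,0,0,0,0,5,7.5,-0.5,0,0,0,0,5,9.8,-2,0,0,0,0,5,9.8,-4.5,0,0,0,0,5,9.8,-7.5,0,0,0,0,5,9.8,-10.5,0,0,0,0,5,9.8,-13.5,0,0,0,0,5,9.8,-16.5,0,0,0,0,5,9.8,-19.5,0,0,0,0,5,9.8,-22.5,0,0,0,0,5,9.8,-25.5,0,0,0,0,5,9.8,-28.5,0,0,0,0,5,9.8,-31.2,0,0,0,0,5,9.8,-33.2,0,0,0,0,5,9.8,-34.3,0,0,0,0,5,9.8,-34.3,0,0,0,0,5,9.8,-34.3,0,0,0,0,5,9.8,-34.3,0,0,0,0]
}}

```text
clock: 7.1
eef_pos: [540.6, -237.8, 172.9]
tool_rot: [3.14, 0.0, -3.096]
force: [-0.3, 0.6, -3.7]
width: 54.2
gripper_force: 63.9
```

```bash
python3 - <<'E'
from h import *
from cell import ctrl
s=ctrl.read_state(); print({k:np.round(s[k],3).tolist() for k in("clock","qpos","eef_pos","tool_rot","force","width","gripper_force")})
P=ctrl.camera_params("wrist")
w=ctrl.get_image("wrist")[:,:,::-1]; d=ctrl.get_image("side")[:,:,::-1]; e=ctrl.get_image("scene")[:,:,::-1]
cv2.imwrite("pics/w3.png",w);cv2.imwrite("pics/s3.png",d);cv2.imwrite("pics/e3.png",e);np.save("w3.npy",P["extrinsics"])
cv2.imwrite("pics/m3.png",np.hstack([w[100:480,120:520],cv2.resize(d[90:230,250:400],(400,380),interpolation=2)]))
E
```

```text
{'clock': 7.1, 'qpos': [0.622, 0.639, -0.404, 1.741, 0.322, 0.828, 1.686], 'eef_pos': [540.647, -237.774, 172.896], 'tool_rot': [3.14, 0.0, -3.096], 'force': [-0.273, 0.586, -3.665], 'width': 54.245, 'gripper_force': 63.942}
```

View pics/m3.png

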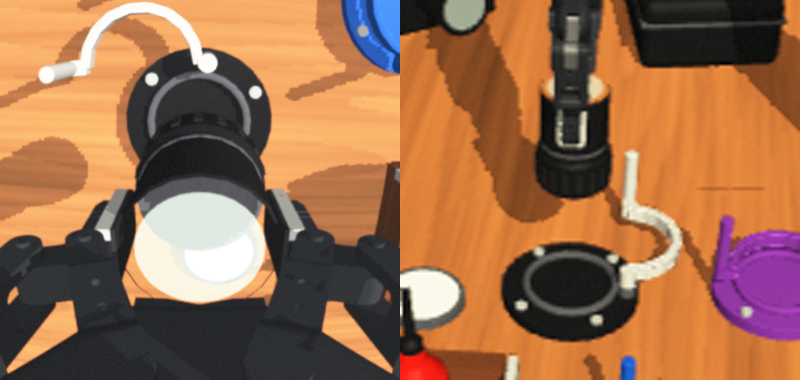

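Wrist: the held lens is upright, its top disc centred near (320,346). The socket's rim arc lies in front of it, with the hinge top at (328,162) and post top at (166,175). Side: the lens hangs upright behind/above the socket.

```bash
python3 - <<'E'
from h import *
from cell import ctrl
from scipy.optimize import least_squares
P=ctrl.camera_params("wrist");P["extrinsics"]=np.load("w3.npy");f=lambda u,v,z:np.round(onz(fray(P,(u,v)),z),1)
print("hinge",f(328,162,36.5),"post",f(166,175,85))
print("lens top l/r", f(254,346,209),f(386,346,209), "top edge",f(320,290,209))
im=cv2.imread("pics/w3.png").astype(int);g=im.max(2)
# rim ring: grey pixels 60..130 low saturation inside the socket, above the lens
m=((g>60)&(g<130)&(im.max(2)-im.min(2)<25)).astype(np.uint8)
m[:160]=0;m[216:]=0;m[:,:262]=0;m[:,376:]=0
n,l,st,_=cv2.connectedComponentsWithStats(m);k=1+st[1:,4].argmax();v,u=np.where(l==k);print(st[k])
w=np.array([onz(fray(P,(a,b)),18) for a,b in zip(u,v)])
r=least_squares(lambda p:np.hypot(w[:,0]-p[0],w[:,1]-p[1])-40,[540,-240],loss="soft_l1");print("rim centre",r.x,np.std(r.fun))
r=least_squares(lambda p:np.hypot(w[:,0]-p[0],w[:,1]-p[1])-p[2],[540,-240,40],loss="soft_l1");print(r.x)
# post in new side/scene: rim from side interior
S=ctrl.camera_params("side");d=cv2.imread("pics/s3.png");x0,y0,x1,y1=285,176,342,218
mm=cv2.morphologyEx((d[y0:y1,x0:x1].max(2)<48).astype(np.uint8),cv2.MORPH_OPEN,np.ones((3,3)))
E
```

```text
hinge [ 488.3 -234.8] post [ 495.8 -341.6]
lens top l/r [ 539.  -261.1] [ 537.1 -216.6] top edge [ 517.1 -239.8]
[268 162  98  54 710]
rim centre [ 540.64176086 -241.10919117] 2.3681620271523576
[ 539.42959384 -241.12587972   39.02191634]
```

Call:
{"fn": "jog_arm", "kwargs": {
  "increments": [5,-0.09,-0.25,1,0,0,0,5,-0.09,-0.25,2.5,0,0,0,5,-0.09,-0.25,4,0,0,0,5,-0.09,-0.25,5.5,0,0,0,5,-0.09,-0.25,7,0,0,0,5,-0.09,-0.25,8.2,0,0,0,5,-0.09,-0.25,9.2,0,0,0,5,-0.09,-0.25,9.8,0,0,0,5,-0.09,-0.25,10.1,0,0,0,5,-0.09,-0.25,10.3,0,0,0,5,-0.09,-0.25,10.3,0,0,0,5,-0.09,-0.25,10.3,0,0,0,5,-0.09,-0.25,10.3,0,0,0]
}}

```text
clock: 8.55
eef_pos: [541.8, -242.5, 70.3]
tool_rot: [-3.141, 0.001, -3.098]
force: [-0.3, -0.3, -3.4]
width: 54.3
gripper_force: 63.9
```

```bash
python3 - <<'E'
from h import *
from cell import ctrl
w=ctrl.get_image("scene")[:,:,::-1]; d=ctrl.get_image("side")[:,:,::-1]
cv2.imwrite("pics/m4.png",np.hstack([cv2.resize(w[290:410,140:270],(400,370),interpolation=2),cv2.resize(d[110:230,270:400],(400,370),interpolation=2)]))
E
```

```text
(no output)
```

View pics/m4.png

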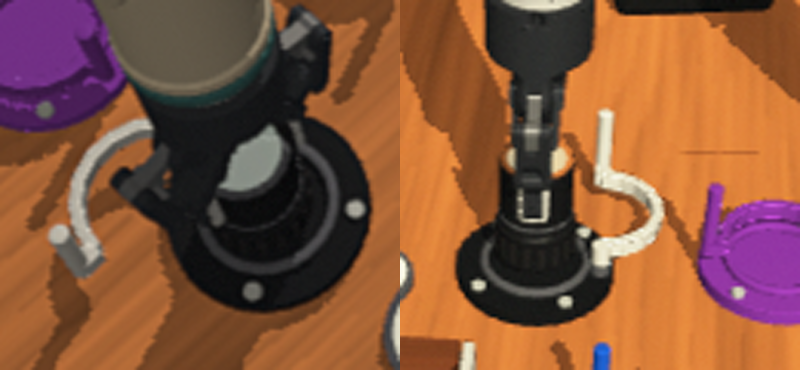

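The lens foot is just over the rim, centred in both views (side: lens 534, rim 535). I lower it slowly.

Call:
{"fn": "jog_arm", "kwargs": {
  "increments": [5,0.05,0.17,0.1,0,0,0,5,0.05,0.17,0.2,0,0,0,5,0.05,0.17,0.3,0,0,0,5,0.05,0.17,0.4,0,0,0,5,0.05,0.17,0.5,0,0,0,5,0.05,0.17,0.6,0,0,0,5,0.05,0.17,0.7,0,0,0,5,0.05,0.17,0.8,0,0,0,5,0.05,0.17,0.8,0,0,0,5,0.05,0.17,0.8,0,0,0]
}}

```text
clock: 9.65
eef_pos: [540.9, -240.7, 61.8]
tool_rot: [3.142, 0.0, -3.098]
force: [-0.1, 0.4, -3.4]
width: 53.7
gripper_force: 63.9
```

Call:
{"fn": "jog_arm", "kwargs": {
  "increments": [5,0,0,0.05,0,0,0,5,0,0,0.1,0,0,0,5,0,0,0.15,0,0,0,5,0,0,0.15,0,0,0]
}}

```text
clock: 10.05
eef_pos: [541.1, -240.6, 60.9]
tool_rot: [-3.141, 0.0, -3.098]
force: [-2.5, 0.2, 3.9]
width: 54.1
gripper_force: 64.3
```

The force rose by about 7 N, so the lens is on the floor. I let go.

Call:
{"fn": "jog_arm", "kwargs": {
  "increments": [5.8,0,0,0,0,0,0,6.2,0,0,0,0,0,0,7,0,0,0,0,0,0,8,0,0,0,0,0,0,8.5,0,0,0,0,0,0,8.5,0,0,0,0,0,0,8.5,0,0,0,0,0,0,8.5,0,0,0,0,0,0,8.5,0,0,0,0,0,0]
}}

```text
clock: 10.95
eef_pos: [540.9, -240.7, 60.3]
tool_rot: [3.142, 0.0, -3.098]
force: [0.3, 0.8, 0.1]
width: 85.1
gripper_force: 0.0
```

Call:
{"fn": "jog_arm", "kwargs": {
  "increments": [8.5,0,0,-1,0,0,0,8.5,0,0,-3,0,0,0,8.5,0,0,-6,0,0,0,8.5,0,0,-9,0,0,0,8.5,0,0,-12,0,0,0,8.5,0,0,-14,0,0,0,8.5,0,0,-14,0,0,0,8.5,0,0,-14,0,0,0]
}}

```text
clock: 11.75
eef_pos: [540.9, -240.7, 200.8]
tool_rot: [-3.141, 0.001, -3.098]
force: [0.1, 0.5, -0.3]
width: 84.9
gripper_force: 0.0
```

```bash
python3 - <<'E'
from h import *
from cell import ctrl
P=ctrl.camera_params("wrist")
w=ctrl.get_image("wrist")[:,:,::-1]; d=ctrl.get_image("side")[:,:,::-1]
cv2.imwrite("pics/w5.png",w);cv2.imwrite("pics/s5.png",d);np.save("w5.npy",P["extrinsics"])
cv2.imwrite("pics/m5.png",np.hstack([w[60:440,120:520],cv2.resize(d[110:230,270:400],(400,380),interpolation=2)]))
s=ctrl.read_state(); print({k:np.round(s[k],3).tolist() for k in("clock","qpos","eef_pos","tool_rot","force","width")})
E
```

```text
{'clock': 11.85, 'qpos': [0.635, 0.609, -0.419, 1.712, 0.304, 0.888, 1.704], 'eef_pos': [540.073, -240.502, 199.424], 'tool_rot': [3.141, -0.002, -3.098], 'force': [-0.207, 0.157, 1.13], 'width': 84.908}
```

View pics/m5.png

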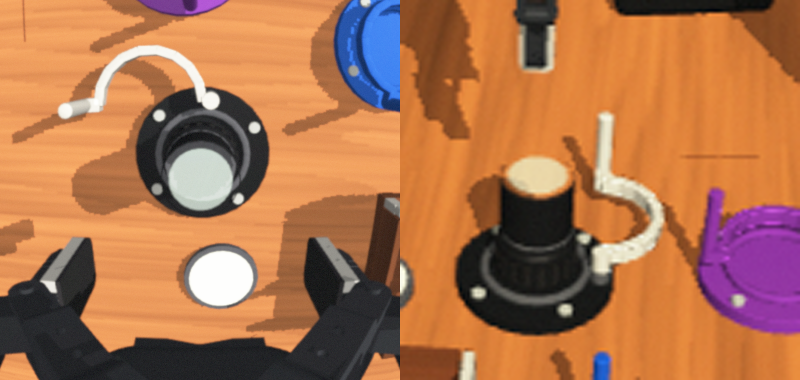

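The lens stands upright in the socket, let go. Wrist: hinge top at (330,160), post top at (186,171), filter A at (341,337). Next I check the geometry for pushing the collar.

```bash
python3 - <<'E'
from h import *
from cell import ctrl
P=ctrl.camera_params("wrist");P["extrinsics"]=np.load("w5.npy");f=lambda u,v,z:np.round(onz(fray(P,(u,v)),z),1)
C=ctrl.camera_params("scene")
print("hinge",f(330,160,36.5),"post",f(186,171,85),"lens top",f(320,240,97),"filter",f(341,337,8),"purple",onz(ray(C,(155,300)),12))
E
```

```text
hinge [ 488.6 -235.6] post [ 495.9 -340.7] lens top [ 540.2 -241.6] filter [ 668.4 -214.1] purple [ 353.19213284 -262.95745032]
```

Call:
{"fn": "jog_arm", "kwargs": {
  "increments": [5,1,-1,0,0,0,8,2,2,-2,0,0,0,16,0,3,-3,0,0,0,24,0,4,-4,0,0,0,32,0,5,-5,0,0,0,40,0,6,-6,0,0,0,48,0,7,-7,0,0,0,56,0,8,-8,0,0,0,64,0,9,-9,0,0,0,72,0,9.4,-10,0,0,0,80,0,9.4,-10.4,0,0,0,88,0,9.4,-10.4,0,0,0,89,0,9.4,-10.4,0,0,0,89,0,9.4,-10.4,0,0,0,89]
}}

```text
clock: 13.25
eef_pos: [451.6, -347.8, 199.7]
tool_rot: [-3.141, -0.001, 1.635]
force: [-0.4, -0.7, 0.6]
width: 0.1
gripper_force: 0.0
```

Call:
{"fn": "jog_arm", "kwargs": {
  "increments": [0,0,0,3,0,0,0,0,0,0,6,0,0,0,0,0,0,9,0,0,0,0,0,0,12,0,0,0,0,0,0,14,0,0,0,0,0,0,14.8,0,0,0,0,0,0,14.8,0,0,0,0,0,0,14.8,0,0,0]
}}

```text
clock: 14.05
eef_pos: [452.2, -348.9, 53.1]
tool_rot: [3.14, 0.001, 1.633]
force: [1.4, -0.6, -0.3]
width: -0.3
gripper_force: 0.0
```

```bash
python3 - <<'E'
import numpy as np
from cell import ctrl
s=ctrl.read_state();p=np.array(s["eef_pos"]);print(p,s["tool_rot"],s["force"],s["qpos"])
H=np.array([489.5,-235.3]);yaw=1.632;p=np.array([451.6,-347.9])
tx=np.array([np.cos(yaw),np.sin(yaw)]);ty=np.array([np.sin(yaw),-np.cos(yaw)])
for th in np.arange(-86.6,-5,4.8):
    t=np.radians(th);c=H+111*np.array([np.cos(t),np.sin(t)])-20.5*np.array([-np.sin(t),np.cos(t)])
    d=(c-p)/10;print(round(th,1),np.round(c,1),"row",np.round([tx@d,ty@d],2),"rz",round(-(th+86.6),1))
E
```

```text
[ 452.20095541 -348.88339401   53.07302518] [3.14041750e+00 6.05447605e-04 1.63252009e+00] [ 1.40885355 -0.61885881 -0.31756072] [ 0.60544395  0.76668466  0.0042485   1.87818498 -0.00673701  0.49543998
  0.6761509 ]
-86.6 [ 475.6 -347.3] row [-0.09  2.4 ] rz -0.0
-81.8 [ 485.  -348.1] row [-0.22  3.34] rz -4.8
-77.0 [ 494.5 -348.1] row [-0.28  4.28] rz -9.6
-72.2 [ 503.9 -347.3] row [-0.26  5.23] rz -14.4
-67.4 [ 513.2 -345.7] row [-0.15  6.17] rz -19.2
-62.6 [ 522.4 -343.3] row [0.03 7.09] rz -24.0
-57.8 [ 531.3 -340.2] row [0.29 8.  ] rz -28.8
-53.0 [ 539.9 -336.3] row [0.62 8.89] rz -33.6
-48.2 [ 548.2 -331.7] row [1.02 9.74] rz -38.4
-43.4 [ 556.1 -326.5] row [ 1.5  10.56] rz -43.2
-38.6 [ 563.5 -320.6] row [ 2.04 11.33] rz -48.0
-33.8 [ 570.3 -314.1] row [ 2.65 12.06] rz -52.8
-29.0 [ 576.6 -307. ] row [ 3.31 12.73] rz -57.6
-24.2 [ 582.3 -299.5] row [ 4.03 13.35] rz -62.4
-19.4 [ 587.4 -291.5] row [ 4.8 13.9] rz -67.2
-14.6 [ 591.7 -283.1] row [ 5.61 14.38] rz -72.0
-9.8 [ 595.4 -274.4] row [ 6.46 14.8 ] rz -76.8
```

Call:
{"fn": "jog_arm", "kwargs": {
  "increments": [0,-0.05,1.2,0,0,0,0,0,-0.1,2.4,0,0,0,0,0,-0.22,3.34,0,0,0,-4.8,0,-0.28,4.28,0,0,0,-9.6,0,-0.26,5.23,0,0,0,-14.4,0,-0.15,6.17,0,0,0,-19.2,0,0.03,7.09,0,0,0,-24,0,0.29,8,0,0,0,-28.8,0,0.62,8.89,0,0,0,-33.6,0,1.02,9.74,0,0,0,-38.4,0,1.5,10.56,0,0,0,-43.2,0,2.04,11.33,0,0,0,-48,0,2.65,12.06,0,0,0,-52.8,0,3.31,12.73,0,0,0,-57.6,0,4.03,13.35,0,0,0,-62.4,0,4.8,13.9,0,0,0,-67.2,0,5.6,14.4,0,0,0,-72,0,5.6,14.4,0,0,0,-72]
}}

```text
clock: 15.85
eef_pos: [594.3, -282.0, 53.1]
tool_rot: [3.14, 0.002, 2.891]
force: [0.3, 0.4, 0.6]
width: 0.2
gripper_force: 0.0
```

```bash
python3 - <<'E'
from h import *
from cell import ctrl
P=ctrl.camera_params("wrist");s=ctrl.read_state();print({k:np.round(s[k],3).tolist() for k in("clock","qpos","eef_pos","tool_rot","force")})
np.save("w6.npy",P["extrinsics"])
w=ctrl.get_image("scene")[:,:,::-1]; d=ctrl.get_image("side")[:,:,::-1]
cv2.imwrite("pics/m6.png",np.hstack([cv2.resize(w[290:430,160:310],(400,370),interpolation=2),cv2.resize(d[90:220,230:370],(400,370),interpolation=2)]))
E
```

```text
{'clock': 15.85, 'qpos': [0.581, 0.87, -0.311, 1.619, 0.366, 0.708, 1.414], 'eef_pos': [594.3, -282.041, 53.112], 'tool_rot': [3.14, 0.002, 2.891], 'force': [0.266, 0.4, 0.65]}
```

View pics/m6.png

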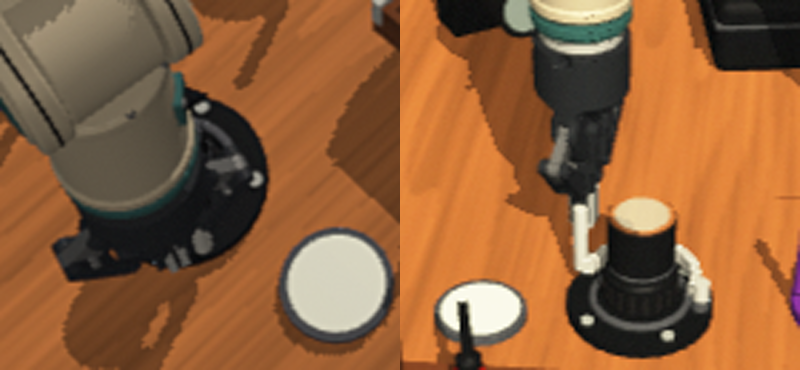

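The collar is nearly round the lens and the lens is still upright (side 640,275 in the crop). That was my eleventh viewed picture, one over the limit, so the rest goes by force and pixel measurements only.

Call:
{"fn": "jog_arm", "kwargs": {
  "increments": [0,-0.03,0.2,0,0,0,-1,0,-0.06,0.4,0,0,0,-2,0,-0.09,0.6,0,0,0,-3,0,-0.12,0.8,0,0,0,-4,0,-0.14,1,0,0,0,-5,0,-0.16,1.2,0,0,0,-6,0,-0.17,1.4,0,0,0,-7,0,-0.17,1.4,0,0,0,-7]
}}

```text
clock: 16.75
eef_pos: [597.2, -270.3, 52.3]
tool_rot: [3.141, 0.0, 3.012]
force: [0.1, -0.4, -0.2]
width: 0.1
gripper_force: 0.0
```

Call:
{"fn": "jog_arm", "kwargs": {
  "increments": [0,0,0.1,0,0,0,0,0,0,0.2,0,0,0,0,0,0,0.2,0,0,0,0]
}}

```text
clock: 17.05
eef_pos: [597.3, -268.7, 52.3]
tool_rot: [3.142, -0.0, 3.011]
force: [-0.6, -1.3, 0.0]
width: 0.3
gripper_force: 0.1
```

Call:
{"fn": "jog_arm", "kwargs": {
  "increments": [0,0,0.1,0,0,0,0,0,0,0.2,0,0,0,0,0,0,0.2,0,0,0,0]
}}

```text
clock: 17.35
eef_pos: [597.6, -266.6, 52.3]
tool_rot: [3.141, -0.0, 3.011]
force: [0.2, -0.2, -0.0]
width: -0.2
gripper_force: 0.1
```

Call:
{"fn": "jog_arm", "kwargs": {
  "increments": [0,0,0.1,0,0,0,0,0,0,0.2,0,0,0,0,0,0,0.2,0,0,0,0]
}}

```text
clock: 17.65
eef_pos: [597.8, -264.6, 52.3]
tool_rot: [3.141, -0.0, 3.011]
force: [0.0, 0.2, -1.0]
width: 0.1
gripper_force: 0.1
```

Call:
{"fn": "jog_arm", "kwargs": {
  "increments": [0,0,0.1,0,0,0,0,0,0,0.2,0,0,0,0,0,0,0.3,0,0,0,0,0,0,0.3,0,0,0,0]
}}

```text
clock: 18.05
eef_pos: [598.0, -262.9, 52.3]
tool_rot: [-3.14, 0.0, 3.01]
force: [-0.6, -3.3, -0.6]
width: -0.2
gripper_force: 1.6
```

```bash
python3 - <<'E'
from h import *
from cell import ctrl
S=ctrl.camera_params("side");d=ctrl.get_image("side")[:,:,::-1].copy();cv2.imwrite("pics/s7.png",d)
E=np.array(S["extrinsics"])
def pr(X):
    c=E[:3,:3]@X+E[:3,3];return np.array([S["fx"]*c[0]/c[2]+S["cx"],S["fy"]*c[1]/c[2]+S["cy"]])
print("expected shut post top/foot px",pr([596,-246.8,85]),pr([596,-246.8,22]))
hsv=cv2.cvtColor(d,cv2.COLOR_BGR2HSV);m=cv2.inRange(hsv,(0,0,150),(180,70,255))
for v in range(148,196,4): print(v,(np.where(m[v,270:310])[0]+270).tolist())
E
```

```text
expected shut post top/foot px [290.67898366 165.63252091] [291.18576429 187.084619  ]
148 []
152 []
156 []
160 []
164 [293, 294]
168 [286, 288, 289, 290, 291, 292, 293, 294, 308, 309]
172 [289, 290, 291, 292, 293, 294, 295]
176 [289, 290, 291, 292]
180 [289, 290, 291, 292, 298, 299, 300]
184 [289, 290, 291, 292, 293, 294, 295, 296, 297, 298, 299]
188 [289, 290, 291, 292, 293, 294, 295, 296, 297]
192 []
```

Call:
{"fn": "jog_arm", "kwargs": {
  "increments": [0,0,0.1,0,0,0,0,0,0,0.15,0,0,0,0,0,0,0.15,0,0,0,0]
}}

```text
clock: 18.4
eef_pos: [598.0, -262.8, 52.4]
tool_rot: [-3.139, 0.0, 3.009]
force: [0.0, -5.1, 0.2]
width: -0.3
gripper_force: 3.0
```

The post is hard against the stop. I back off and lift away.

Call:
{"fn": "jog_arm", "kwargs": {
  "increments": [0,0,-0.5,0,0,0,0,0,0,-2,0,0,0,0,0,0,-4,0,0,0,0,0,0,-6,0,0,0,0,0,0,-6,-4,0,0,0,0,0,-6,-8,0,0,0,0,0,-6,-12,0,0,0,0,0,-6,-16,0,0,0,0,0,-6,-16,0,0,0,0,0,-6,-16,0,0,0,0,0,-6,-16,0,0,0]
}}

```text
clock: 19.5
eef_pos: [589.4, -319.8, 210.9]
tool_rot: [3.141, -0.003, 3.011]
force: [-0.3, 0.0, -0.6]
width: -0.1
gripper_force: 0.0
```

```bash
python3 - <<'E'
from h import *
from cell import ctrl
S=ctrl.camera_params("side");d=ctrl.get_image("side")[:,:,::-1].copy();cv2.imwrite("pics/s8.png",d)
a=cv2.imread("pics/side0.png")
m=cv2.inRange(cv2.cvtColor(d,cv2.COLOR_BGR2HSV),(0,0,150),(180,70,255))
for v in range(160,196,4): print(v,(np.where(m[v,275:305])[0]+275).tolist())
# lens top (z=97) in side
m2=cv2.inRange(d,(95,110,110),(235,235,235));x0,y0,x1,y1=296,150,336,185
c=max(cv2.findContours(m2[y0:y1,x0:x1],0,1)[0],key=cv2.contourArea)
w=np.array([onz(ray(S,q+[x0,y0]),97) for q in c[:,0]+0.]).astype(np.float32);print("lens top",cv2.boundingRect(c),cv2.minEnclosingCircle(w))
diff=lambda x0,y0,x1,y1:float(np.mean(cv2.absdiff(a,d)[y0:y1,x0:x1].max(2)>60))
for n,b in(("zoom",(205,295,255,372)),("blower",(238,198,273,258)),("fA",(242,188,276,212)),("fB",(330,332,377,374))): print(n,diff(*b))
print(ctrl.read_state()["force"],ctrl.read_state()["eef_pos"])
E
```

```text
160 []
164 []
168 [289, 290, 291, 292]
172 [289, 290, 291, 292]
176 [289, 290, 291, 292]
180 [289, 290, 291, 292, 298, 299, 300]
184 [289, 290, 291, 292, 293, 294, 295, 296, 297, 298, 299]
188 [289, 290, 291, 292, 293, 294, 295, 296, 297]
192 []
lens top (9, 9, 20, 13) ((541.1307983398438, -240.71621704101562), 23.319183349609375)
zoom 0.04857142857142857
blower 0.020476190476190478
fA 0.011029411764705883
fB 0.0
[-0.20924435 -1.01971443 -0.8824134 ] [ 589.34464634 -319.69629105  210.5211431 ]
```

```bash
python3 -c "
from cell import ctrl
print(ctrl.finish_job())"
```

```text
the job is handed in; nothing more can be done
None
```

The job is handed in, result not reported: at my last check the short lens stood upright and released within about 1 mm of the seat's centre, the collar was at its stop, and the bystanders showed no sign of moving; I viewed 11 pictures, one over the limit of 10.

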